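# Press a badge on the studio's lever press

### The job

Push the loaded die sled along its rail until the catch clicks and holds it fully home under the press. Then pull the lever all the way down so that the badge is pressed into its die, and ease the lever back up to its rest slowly, over two or three seconds, never letting it fly up. Leave the sled home in the catch, and do not knock over or shift the amber bottle or the glass of brushes.

Things in the scene. Friction and masses are not known exactly. Their poses are not given: they have to be found in the camera images.
- press: Grey bench badge press, fixed. Origin on the table under the ram; x to the column at the back (x 55 to 105 mm, 188 mm high), y out along the steel rail, z up. Rail: floor 16 mm high, channel 66 mm wide between 10 mm guides (tops 30 mm high), from an end stop at y -46 mm to an open end at y +258 mm. Head over the rail: y +-35, x -33 to 59, z 85 to 150 mm. Catch ball in the front guide at y -20 mm.
- sled: Steel die sled, loose in the channel, 64 wide, 12 thick, y from -45 to +115 mm, about 0.35 kg. Origin: underside, below the die; axes as the press's. Ring die 58 mm across, top at z 22 mm. Upright push plate at its outer (+y) end: 44 wide, 10 thick, top at z 52 mm. Starts 50 to 120 mm out; home at (0, 0, 16 mm) in the press's frame, where the catch ball enters its notch (10 to 15 N to pass).
- push_plate (a point): Point on the outer (+y) face of the sled's push plate, mid-width, 30 mm above the sled's underside: where to push.
- badge (a joint): How far the badge (aluminium disc 45 mm across) is pressed into its die, m: 0 standing 6 mm proud of the die ring, 0.006 flush. It stays where it is pressed (about 12 N moves it).
- lever (a joint): Lever angle, rad: 0 at the upper rest (arms rise 30 degrees towards the robot), 1.0 at the lower stop. A spring returns it; pushing down at the grip takes about 3 N at the top, 12 N at the bottom. It drives the ram, which meets the badge at about 0.8 rad.
- lever_grip (a point): Centre of the lever's grip: level black rubber bar, 24 mm diameter, 100 mm long along the press's y, joining the two lever arms (8 mm thick, at y +-46 mm; 84 mm free between). At the start about 265 mm high, 90 mm before the press's origin; it moves on an arc of radius 190 mm about lever_pivot and ends about 82 mm high.
- lever_pivot (a point): Hinge axis of the lever (parallel to the press's y axis), 170 mm above the table and 75 mm behind the press's origin.
- bottle: Amber bottle with a black cap, 56 mm across, 150 mm tall, standing behind the rail. Origin: centre of its underside. Not to be disturbed.
- brushes: Green glass with paint brushes, 80 mm across and 130 mm tall, the brushes reach to about 290 mm, standing to the right (-y) of the press. Origin: centre of its underside. Not to be disturbed.
Things that resemble listed ones, but are neither listed nor needed, are in the scene too. Several things have the shape of the sled; the one meant has the colours described above.

How it is judged (in metres and radians):
On the way, in this order (a step that is already met when the one before it is completed fails the run):
1. the sled is home in the catch, the badge not yet pressed (y of sled in the frame of press between -0.003 and 0.003 m and z of sled in the frame of press below 0.019 m and value of joint badge below 0.002 m and value of joint lever below 0.3 rad), for 0.2 s.
2. the lever is all the way down and the badge pressed, the sled still home (value of joint lever above 0.93 rad and value of joint badge above 0.004 m and y of sled in the frame of press between -0.003 and 0.003 m), for 0.1 s.
3. the lever is back at its rest (value of joint lever below 0.06 rad), for 0.2 s.
At the end, for the whole second after the job is handed in: The sled lies at rest in the rail, home under the press within 3 mm along the rail and held by the catch, the badge is pressed at least 4 mm into its die, and the lever is back at its upper rest (below 0.06 rad) (y of sled in the frame of press between -0.003 and 0.003 m and z of sled in the frame of press below 0.019 m and value of joint badge above 0.004 m and value of joint lever below 0.06 rad and linear speed of sled below 0.02 m/s); the robot touches nothing.
It fails at once if the lever flies back: it rises faster than 1.5 rad/s while still more than 0.25 rad below its rest (velocity of joint lever below -1.5 rad/s and value of joint lever above 0.25 rad).
It fails at once if the amber bottle is shifted more than 30 mm or tipped (distance of bottle from where it was at the start of the episode above 0.03 m or angle between bottle's own z axis and vertical above 0.4 rad).
It fails at once if the glass of brushes is shifted more than 30 mm or tipped (distance of brushes from where it was at the start of the episode above 0.03 m or angle between brushes's own z axis and vertical above 0.4 rad).
It fails at once if the badge is pressed by the robot's fingers instead of the press (contact force between badge and the fingers above 3 N).
It also fails if it takes over 64 s, if anything falls off the work surface, if the arm or the gripper's body presses on something with over 40 N, if the wrist force passes 120 N, or if a joint passes its speed limit or range.

### The arm

A 6-joint arm with a two-finger parallel gripper is mounted at the origin on the work surface. World frame = base frame: x ahead of the robot, y to its left, z up, the work surface at z = 0. Lengths are in mm, angles in rad, forces in N, time in s.
With the tool pointing down it reaches from about 225 to 725 mm from the base axis. Payload 3.1 kg.
Tool frame: the origin (TCP) lies on the centre line of the jaws, within the pads' length; the fingertips stand 17 mm ahead of it and the grasp point (between the pads) lies 2 mm behind it (tcp_to_tips is the distance from the TCP to the fingertips, in mm); z points along the fingers, y is the direction in which the jaws open and shut (so a half turn about z gives the same grasp; the last joint's range is limited). The gripper opens to 85 mm and grips with 20 to 120 N. Pads are 22 mm wide; open, the fingers measure 114 mm over their backs; the gripper's body (76 mm by 85 mm) begins 54 mm behind the grasp point. The pads swing forward as they close: fully open they stand 13 mm farther back than shut.
Start: joints at [1.045, 0.048, 0.099, 1.622, 0, 1.443], TCP at [203.387, 483.995, 248.312] pointing down, gripper open.
Joint ranges: [-2.91, 2.91], [-0.99, 1.94], [-1.21, 1.42], [-2.12, 2.29], [-1.49, 1.47], [-3.14, 3.14]. Speed limits (rad/s): [2.79, 2.79, 3.14, 3.14, 3.14, 3.14].

### API

Orientations are given as a rotation vector (axis times angle).
In Python, from station import state, camera, hand_in, tcp_to_tips gives the robot as it stands. The module is installed in compiled form; this text tells all that it offers.
- The arm moves only by the tool step_arm, never from a script. Its argument "targets" is a list of rows, each a list of 3 entries, a list of its own where there are three numbers: the shift along the tool's x, y, z in mm, then the turn, a rotation vector about the tool's x, y, z in rad, then the closure in counts, from 0 (fully open) to 255 (shut). A call has 1 to 10 rows; each row shifts and turns the commanded pose from where the row before left it, along the tool's axes as they then stand; what a row does not reach is not made up. A row lasts 1/8 s, in which the tool goes at most 62.5 mm and 10.7 degrees, less where a joint would pass 70% of its speed; a pose out of reach is approached as far as the arm can. A call with a gripper value outside its range is refused whole. The fingers move at their own pace and stop on an object; "grip_force" is the grip in N (left out, the last holds). Time passes only in rows, so rows that do not move let the fingers close. It gives the time, the measured TCP pose, the force and the opening at its end, in the units of the state.
- state(): the state, without advancing time (a new reading comes with each control period).
- camera(name): name is "scene" or "top"; returns a dict with "pixels" (384x512x3 uint8, red, green, blue), "K" (3x3 intrinsics, pixels), "k1" (the pictures are not rectified: a ray, as slopes to the right and down, at radius r is drawn at 1 + k1 r^2 times it, then the intrinsics apply), "R" (3x3) and "t" (3): a world point X has camera coordinates R X + t. Camera axes: x right, y down, z forward; pixel columns grow to the right and rows downward; lengths in mm; the calibration is good to about 2 mm. A picture is of the moment at which its call begins. There is no depth.
- hand_in(): hands the job in, once; it reports no verdict.
The state is a dict: "time": time; "joint_positions": joint angles; "joint_velocities": joint speeds; "joint_torque": joint torques, N m; "tcp_pos": TCP position; "eef_rot": TCP orientation; "contact_force": force on the tool from outside, world axes, zero at the start; "moment": the same for the moment, N m; "grip_width": opening from 0.0 (shut) to 1.0 (fully open).
Only numpy, scipy, OpenCV 4.12 (cv2) and the standard library are available. Lean on these libraries where they do the work, as an engineer would, in place of code of your own. Each camera call takes 0.05 s, during which the arm holds its last target.

## Working session

There is one attempt and no reset: what is moved stays moved. The work goes in short steps, Python scripts to look and compute and a tool call to move; the robot and the scene stay as the last step left them, time stands still between calls to the robot, and variables do not carry over. Pictures are saved under pics/ and viewed, and the job is handed in when it is done.

Besides the shell and the picture viewer there is one more tool, called by a JSON object that holds its "method" and its "body". step_arm: Moves the arm, as the interface text tells. Its arguments: {"type":"object","properties":{"targets":{"type":"array"},"grip_force":{"type":"number"}},"required":["targets"]}

```bash
mkdir -p pics
python3 - <<'E'
from station import *
import cv2,pickle
s=state();print(s)
for n in("scene","top"):
    c=camera(n);pickle.dump(c,open(n+".pkl","wb"))
    cv2.imwrite(f"pics/{n}0.png",cv2.resize(c["pixels"][:,:,::-1],(800,600),interpolation=cv2.INTER_CUBIC))
    print(n,c["K"],c["k1"],c["R"],c["t"])
E
```

```text
{'time': 0.0, 'joint_positions': array([ 1.04517657e+00,  4.87597805e-02,  9.75631179e-02,  1.62196585e+00,
       -4.05875397e-05,  1.44301439e+00]), 'joint_velocities': array([-2.62147344e-04,  9.80843076e-04,  5.76045676e-04,  8.47620116e-05,
       -1.61126113e-03, -6.09513971e-04]), 'joint_torque': array([ 3.07969840e-04, -3.38780630e+01,  3.20015788e+01,  2.01043457e-02,
        7.94233586e-06, -1.43298120e-07]), 'tcp_pos': array([203.1245089 , 483.49506864, 247.09498416]), 'eef_rot': array([-0.62066618, -3.07893427,  0.00353985]), 'contact_force': array([-0.73696707,  0.19894979,  0.25330245]), 'moment': array([-0.00244504,  0.04917497, -0.07622075]), 'grip_width': 1.0012454347544746}
scene [[420.57534105   0.         254.43464818]
 [  0.         420.57534105 186.88616007]
 [  0.           0.           1.        ]] 0.003257284118069571 [[-3.35568103e-02  9.99436482e-01  8.11219990e-04]
 [ 8.08937337e-01  2.76373157e-02 -5.87244892e-01]
 [-5.86936390e-01 -1.90498393e-02 -8.09408907e-01]] [  29.95555031 -328.60204288 1524.21144956]
top [[408.41345402   0.         257.34852202]
 [  0.         408.41345402 195.05167281]
 [  0.           0.           1.        ]] -0.1138694530367928 [[-0.02537156 -0.99929683  0.02760653]
 [-0.99165648  0.02166701 -0.12707468]
 [ 0.12638717 -0.03060028 -0.9915089 ]] [ -29.61459699  581.68248212 1069.90818269]
```

View pics/scene0.png

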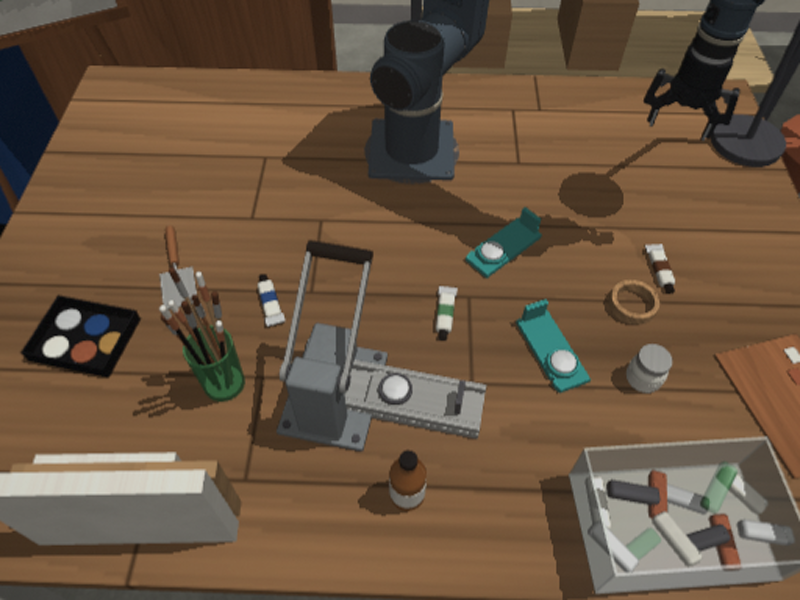

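View pics/top0.png

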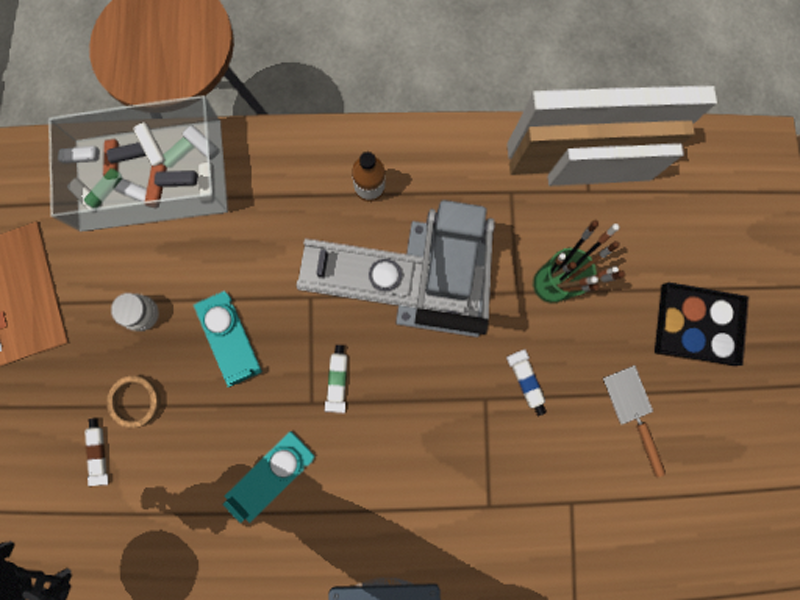

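Both views show the grey press at top-view (450,270), with the steel sled partly out in its rail (badge at (385,275), dark push plate at (321,262)). The teal sleds are decoys. The bottle is at (368,175) and the brushes at (570,275). I'll zoom in next.

```bash
cat > h.py <<'E'
import numpy as np,cv2,pickle
from scipy.optimize import brentq, least_squares
from scipy.spatial.transform import Rotation as Ro
def project(c,X):
    X=np.atleast_2d(X); p=X@c["R"].T+c["t"]; s=p[:,:2]/p[:,2:]
    r2=(s**2).sum(1,keepdims=True); s=s*(1+c["k1"]*r2)
    return s@np.diag([c["K"][0,0],c["K"][1,1]])+c["K"][:2,2]
def ray(c,uv):
    d=(np.array(uv,float)-c["K"][:2,2])/[c["K"][0,0],c["K"][1,1]]
    s=d.copy()
    for _ in range(20): s=d/(1+c["k1"]*(s@s))
    o=-c["R"].T@c["t"]; return o,c["R"].T@np.r_[s,1]
def atz(c,uv,z):
    o,d=ray(c,uv); return o+d*(z-o[2])/d[2]
def crop(c,x0,y0,x1,y1,f,name,pts=None):
    im=cv2.resize(np.ascontiguousarray(c["pixels"][y0:y1,x0:x1,::-1]),None,fx=f,fy=f,interpolation=cv2.INTER_CUBIC)
    if pts is not None:
        for u,v in pts: cv2.circle(im,(int((u-x0+.5)*f),int((v-y0+.5)*f)),2,(0,0,255),-1)
    cv2.imwrite(name,im)
def load(n): return pickle.load(open(n+".pkl","rb"))
E
python3 - <<'E'
from h import *
crop(load("top"),180,120,330,220,5,"pics/tz.png")
crop(load("scene"),170,140,320,290,4,"pics/sz.png")
E
```

```text
(no output)
```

View pics/tz.png

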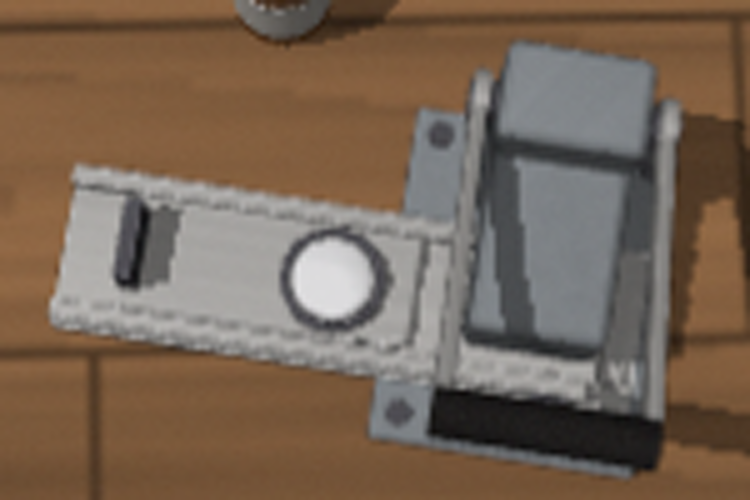

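View pics/sz.png

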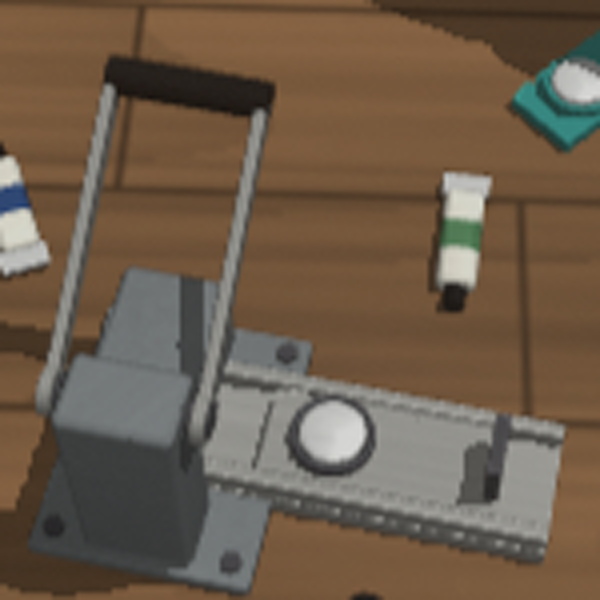

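```bash
cat > fit.py <<'E'
from h import *
T,S=load("top"),load("scene")
t=lambda a,b:np.array([180+a/5-.5,120+b/5-.5]); s=lambda a,b:np.array([170+a/4-.5,140+b/4-.5])
pv=np.array([75,0,170])
g0=[75-190*np.cos(np.pi/6),0,170+95]
obs=[(T,t(78,168),(43,258,30)),(T,t(54,305),(-43,258,30)),(T,t(545,428),g0),(S,s(190,86),g0),
(S,s(565,427),(-43,258,30)),(S,s(545,543),(43,258,30)),
(T,(t(512,42)+t(658,65)+t(643,160)+t(497,145))/4,(80,0,188)),
(S,(s(92,352)+s(190,378)+s(172,445)+s(55,418))/4,(80,0,188)),
(T,t(334,278),'b'),(S,s(333,433),'b')]
def X(p,q):
    if isinstance(q,str): q=(0,p[3],44)
    q=np.array(q,float); c,sn=np.cos(p[2]),np.sin(p[2])
    return np.array([p[0]+c*q[0]-sn*q[1],p[1]+sn*q[0]+c*q[1],q[2]])
def res(p): return np.concatenate([project(c,X(p,q))[0]-uv for c,uv,q in obs])
if __name__=="__main__":
    r=least_squares(res,[550,-20,0.1,80],loss="soft_l1",x_scale=[10,10,.1,10]);p=r.x
    print(p,np.degrees(p[2]));print(res(p).reshape(-1,2).round(2))
    np.save("p.npy",p)
    for n,q in dict(grip=g0,plate=(0,p[3]+115,46),pivot=(75,0,170)).items(): print(n,X(p,q).round(1))
    pts=[(x,y,30) for x in(-43,-33,33,43) for y in(-46,0,60,258)]+[(x,y,188) for x in(55,105) for y in(-35,35)]+[(x,y,z) for x in (-33,59) for y in(-35,35) for z in (85,150)]+[(x,p[3]+y,68) for x in(-22,22) for y in(105,115)]+[(g0[0],y,265) for y in(-50,50)]
    W=np.array([X(p,q) for q in pts])
    crop(T,180,120,330,220,5,"pics/tzf.png",project(T,W)); crop(S,170,140,320,290,4,"pics/szf.png",project(S,W))
    # bottle, brushes
    print("bottle",atz(T,(368*.64,160*.64),150),atz(S,(408*.64,458*.64),150))
E
python3 fit.py
```

```text
[ 6.15712382e+02 -1.18836737e+02 -1.85340338e-01  1.06994451e+02] -10.619219150967751
[[-0.43 -1.07]
 [-1.3   1.82]
 [-0.17  0.42]
 [-0.27  0.63]
 [ 0.03  0.08]
 [ 0.35  0.16]
 [ 0.52 -0.84]
 [-1.98 -0.42]
 [-0.33 -0.09]
 [-0.2  -0.86]]
grip [ 527.7 -102.3  265. ]
plate [656.6  99.4  46. ]
pivot [ 689.4 -132.7  170. ]
bottle [802.91521987   9.14930299 150.        ] [805.05739163  11.72542012 150.        ]
```

View pics/tzf.png

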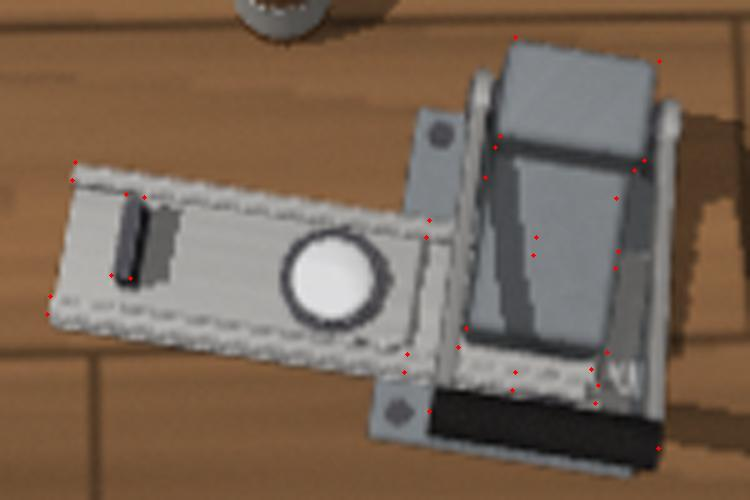

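View pics/szf.png

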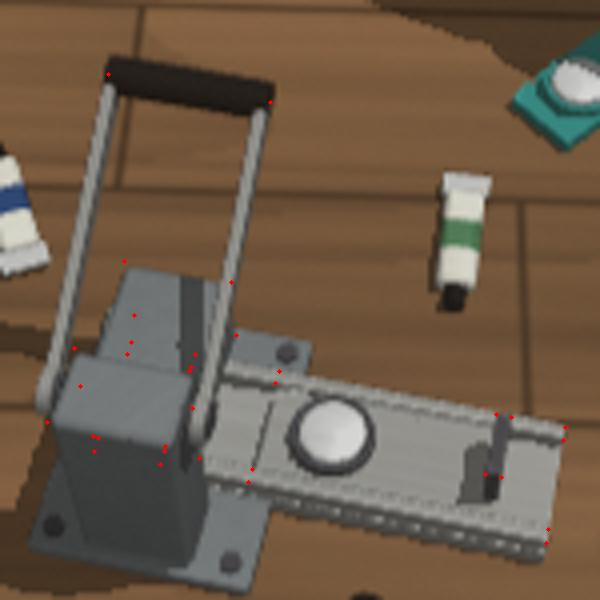

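```bash
sed -i '/^(T,(t(512/d;/^(S,(s(92/d' fit.py; python3 fit.py
cat > go.py <<'E'
from h import *
from station import state, tcp_to_tips
def W(q):
    p=np.load("p.npy"); q=np.array(q,float); c,s=np.cos(p[2]),np.sin(p[2])
    return np.array([p[0]+c*q[0]-s*q[1],p[1]+s*q[0]+c*q[1],q[2]])
def Pf(w):
    p=np.load("p.npy"); c,s=np.cos(p[2]),np.sin(p[2]); d=np.array(w)-[p[0],p[1],0]
    return np.array([c*d[0]+s*d[1],-s*d[0]+c*d[1],d[2]])
def Rt(tilt=0):  # tool y along press +x, z down; tilt: z toward press +x
    p=np.load("p.npy"); y=np.array([1,0,0.]);z=np.array([0,0,-1.]);x=np.cross(y,z)
    R=np.array([x,y,z]).T
    return Ro.from_euler("z",p[2])*Ro.from_euler("y",-tilt)*Ro.from_matrix(R)
def plan(pos,R,n):
    s=state(); R0=Ro.from_rotvec(s["eef_rot"]); d=R0.inv().apply(np.array(pos)-s["tcp_pos"]); r=(R0.inv()*R).as_rotvec()
    print("total shift tool",d.round(1),"turn",r.round(3)); 
    # n equal rows, shift expressed in stepping frames
    for k in range(n):
        Rk=R0*Ro.from_rotvec(r*k/n); print((Rk.inv().apply(np.array(pos)-s["tcp_pos"])/n).round(1),(r/n).round(4))
def st():
    s=state(); print("t",s["time"],"tcp",s["tcp_pos"].round(1),"press",Pf(s["tcp_pos"]).round(1),"F",s["contact_force"].round(1),"w",round(s["grip_width"],3),"q",s["joint_positions"].round(2))
E
python3 -c "
from go import *
print(tcp_to_tips)
try: print(tcp_to_tips())
except Exception as e: print(e)
st(); print(W((0,262,180)),W((0,262,55)))
plan(W((0,262,180)),Rt(),10)"
```

```text
[ 6.15530676e+02 -1.19606594e+02 -1.88099778e-01  1.07802949e+02] -10.777323381621263
[[-0.07 -1.25]
 [-1.02  1.62]
 [ 0.08  0.48]
 [-0.48  0.58]
 [-0.26  0.25]
 [-0.04  0.33]
 [-0.32 -0.18]
 [-0.21 -0.77]]
grip [ 527.6 -102.9  265. ]
plate [657.2  99.3  46. ]
pivot [ 689.2 -133.6  170. ]
bottle [802.91521987   9.14930299 150.        ] [805.05739163  11.72542012 150.        ]
17.0
'float' object is not callable
t 0.1 tcp [203.1 483.6 247.3] press [-517.9  515.4  247.3] F [-0.3 -0.2 -0.9] w 1.001 q [ 1.05  0.05  0.1   1.62 -0.    1.44]
[664.52271807 137.77207611 180.        ] [664.52271807 137.77207611  55.        ]
total shift tool [-559.3 -139.9   67.4] turn [-2.000e-03  1.000e-03  1.361e+00]
[-55.9 -14.    6.7] [-2.000e-04  1.000e-04  1.361e-01]
[-57.3  -6.3   6.7] [-2.000e-04  1.000e-04  1.361e-01]
[-57.6   1.6   6.7] [-2.000e-04  1.000e-04  1.361e-01]
[-56.9   9.4   6.7] [-2.000e-04  1.000e-04  1.361e-01]
[-55.1  17.    6.7] [-2.000e-04  1.000e-04  1.361e-01]
[-52.3  24.3   6.7] [-2.000e-04  1.000e-04  1.361e-01]
[-48.5  31.2   6.7] [-2.000e-04  1.000e-04  1.361e-01]
[-43.8  37.5   6.7] [-2.000e-04  1.000e-04  1.361e-01]
[-38.3  43.1   6.7] [-2.000e-04  1.000e-04  1.361e-01]
[-32.1  47.9   6.7] [-2.000e-04  1.000e-04  1.361e-01]
```

{"method": "step_arm", "body": {"targets": [[[-28, -7, 3], [0, 0, 0.068], 128], [[-28, -5, 3], [0, 0, 0.068], 255], [[-28, -3, 3], [0, 0, 0.068], 255], [[-28, -1, 3], [0, 0, 0.068], 255], [[-28, 0, 3], [0, 0, 0.068], 255], [[-28, 2, 3], [0, 0, 0.068], 255], [[-28, 4, 3], [0, 0, 0.068], 255], [[-28, 6, 3], [0, 0, 0.068], 255], [[-28, 8, 3], [0, 0, 0.068], 255], [[-28, 9, 3], [0, 0, 0.068], 255]]}}

```text
time: 1.35
tcp_pos: [429.1, 308.7, 217.5]
eef_rot: [-1.615, -2.694, 0.002]
contact_force: [-0.4, 0.4, -0.1]
grip_width: 0.0
```

```bash
python3 -c "
from go import *
st()
plan(W((0,265,180)),Rt(),10)"
```

```text
t 1.35 tcp [429.1 308.7 217.5] press [-263.3  385.9  217.5] F [-0.4  0.4 -0.1] w 0.0 q [0.5  0.05 0.04 1.56 0.   1.58]
total shift tool [-259.4  129.    37.3] turn [-0.001  0.     0.679]
[-25.9  12.9   3.7] [-0.0001  0.      0.0679]
[-25.   14.6   3.7] [-0.0001  0.      0.0679]
[-24.   16.3   3.7] [-0.0001  0.      0.0679]
[-22.8  17.9   3.7] [-0.0001  0.      0.0679]
[-21.5  19.4   3.7] [-0.0001  0.      0.0679]
[-20.2  20.8   3.7] [-0.0001  0.      0.0679]
[-18.7  22.1   3.7] [-0.0001  0.      0.0679]
[-17.2  23.3   3.7] [-0.0001  0.      0.0679]
[-15.5  24.4   3.7] [-0.0001  0.      0.0679]
[-13.8  25.4   3.7] [-0.0001  0.      0.0679]
```

{"method": "step_arm", "body": {"targets": [[[-26, 13, 4], [0, 0, 0.068], 255], [[-25, 15, 4], [0, 0, 0.068], 255], [[-24, 16, 4], [0, 0, 0.068], 255], [[-23, 18, 4], [0, 0, 0.068], 255], [[-22, 19, 4], [0, 0, 0.068], 255], [[-20, 21, 4], [0, 0, 0.068], 255], [[-19, 22, 4], [0, 0, 0.068], 255], [[-17, 23, 4], [0, 0, 0.068], 255], [[-15, 24, 3], [0, 0, 0.068], 255], [[-14, 25, 3], [0, 0, 0.067], 255]]}}

```text
time: 2.6
tcp_pos: [664.2, 141.2, 179.2]
eef_rot: [-2.42, -2.002, 0.002]
contact_force: [0.5, 0.6, -0.5]
grip_width: -0.002
```

```bash
python3 -c "
from go import *
from station import camera
st()
plan(W((0,260,56)),Rt(),5)
c=camera('scene'); crop(c,150,90,400,290,3,'pics/s1.png')
c=camera('top'); crop(c,150,80,350,230,4,'pics/t1.png')
st()"
```

```text
t 2.6 tcp [664.2 141.2 179.2] press [ -0.9 265.3 179.2] F [ 0.5  0.6 -0.5] w -0.002 q [0.11 0.46 0.45 1.57 0.   1.87]
total shift tool [ -5.2   1.1 123.2] turn [-0.002  0.    -0.   ]
[-1.   0.2 24.6] [-0.0003  0.0001 -0.    ]
[-1.   0.2 24.6] [-0.0003  0.0001 -0.    ]
[-1.   0.2 24.6] [-0.0003  0.0001 -0.    ]
[-1.1  0.2 24.6] [-0.0003  0.0001 -0.    ]
[-1.1  0.2 24.6] [-0.0003  0.0001 -0.    ]
t 2.7 tcp [665.2 139.4 177.9] press [  0.3 263.7 177.9] F [-0.6  0.3 -1.3] w 0.002 q [ 0.11  0.46  0.45  1.56 -0.    1.87]
```

View pics/s1.png

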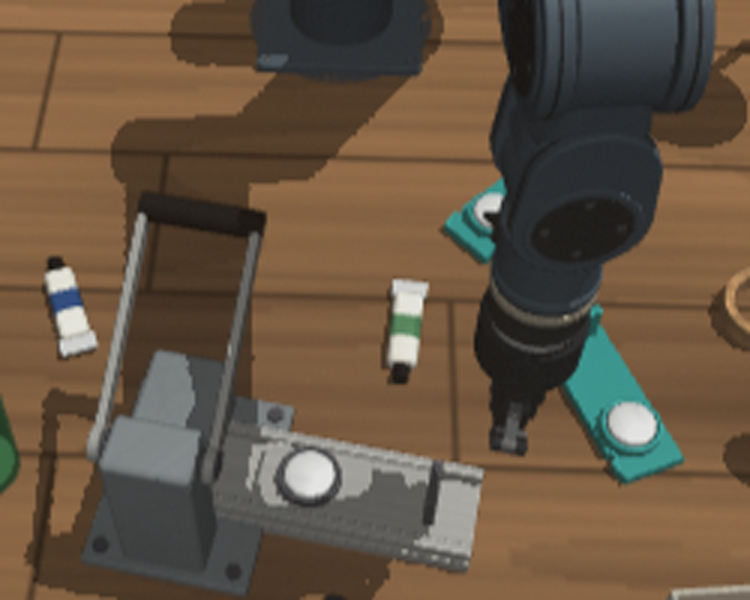

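View pics/t1.png

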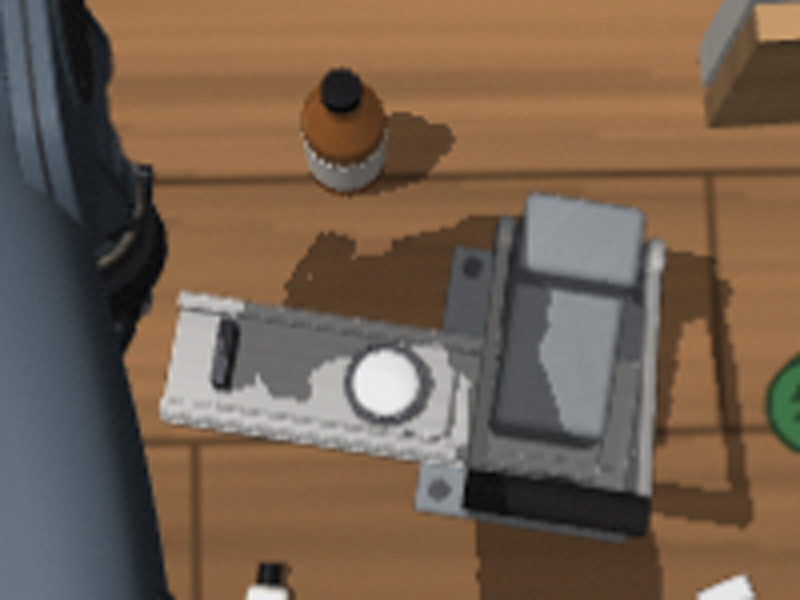

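```bash
python3 -c "
from go import *
R=Rt()*Ro.from_rotvec([0,-.35,0]); p=np.load('p.npy')
print(Ro.from_euler('z',-p[2]).apply(R.apply([0,0,1])))
plan(W((0,259,57)),R,10)"
```

```text
[ 2.55473936e-17 -3.42897807e-01 -9.39372713e-01]
total shift tool [-4.500e+00 -1.000e-01  1.209e+02] turn [-0.002 -0.348 -0.001]
[-0.5 -0.  12.1] [-0.0002 -0.0348 -0.0001]
[-0.  -0.  12.1] [-0.0002 -0.0348 -0.0001]
[ 0.4 -0.  12.1] [-0.0002 -0.0348 -0.0001]
[ 0.8 -0.  12.1] [-0.0002 -0.0348 -0.0001]
[ 1.2 -0.  12. ] [-0.0002 -0.0348 -0.0001]
[ 1.7 -0.  12. ] [-0.0002 -0.0348 -0.0001]
[ 2.1 -0.  11.9] [-0.0002 -0.0348 -0.0001]
[ 2.5 -0.  11.8] [-0.0002 -0.0348 -0.0001]
[ 2.9 -0.  11.8] [-0.0002 -0.0348 -0.0001]
[ 3.3 -0.  11.6] [-0.0002 -0.0348 -0.0001]
```

{"method": "step_arm", "body": {"targets": [[[0, 0, 12], [0, -0.035, 0], 255], [[0, 0, 12], [0, -0.035, 0], 255], [[0, 0, 12], [0, -0.035, 0], 255], [[1, 0, 12], [0, -0.035, 0], 255], [[1, 0, 12], [0, -0.035, 0], 255], [[2, 0, 12], [0, -0.035, 0], 255], [[2, 0, 12], [0, -0.035, 0], 255], [[3, 0, 12], [0, -0.035, 0], 255], [[3, 0, 12], [0, -0.035, 0], 255], [[3, 0, 12], [0, -0.035, 0], 255]]}}

```text
time: 3.95
tcp_pos: [663.2, 137.6, 58.0]
eef_rot: [2.225, 1.845, -0.396]
contact_force: [0.3, 0.6, 1.0]
grip_width: -0.001
```

```bash
python3 -c "
from go import *
from station import camera
st()
c=camera('scene'); crop(c,150,90,400,290,3,'pics/s2.png')
R=Rt()*Ro.from_rotvec([0,-.35,0]);plan(W((0,141,56)),R,10)"
```

```text
t 3.95 tcp [663.2 137.6  58. ] press [ -1.3 261.6  58. ] F [0.3 0.6 1. ] w -0.001 q [ 0.24  0.66  0.46  1.52 -0.32  2.03]
total shift tool [-113.7    2.3   41. ] turn [-0.003  0.004  0.004]
[-11.4   0.2   4.1] [-0.0003  0.0004  0.0004]
[-11.4   0.2   4.1] [-0.0003  0.0004  0.0004]
[-11.4   0.2   4.1] [-0.0003  0.0004  0.0004]
[-11.4   0.2   4.1] [-0.0003  0.0004  0.0004]
[-11.4   0.2   4.1] [-0.0003  0.0004  0.0004]
[-11.4   0.3   4.1] [-0.0003  0.0004  0.0004]
[-11.4   0.3   4.1] [-0.0003  0.0004  0.0004]
[-11.4   0.3   4.1] [-0.0003  0.0004  0.0004]
[-11.4   0.3   4.1] [-0.0003  0.0004  0.0004]
[-11.4   0.3   4.1] [-0.0003  0.0004  0.0004]
```

View pics/s2.png

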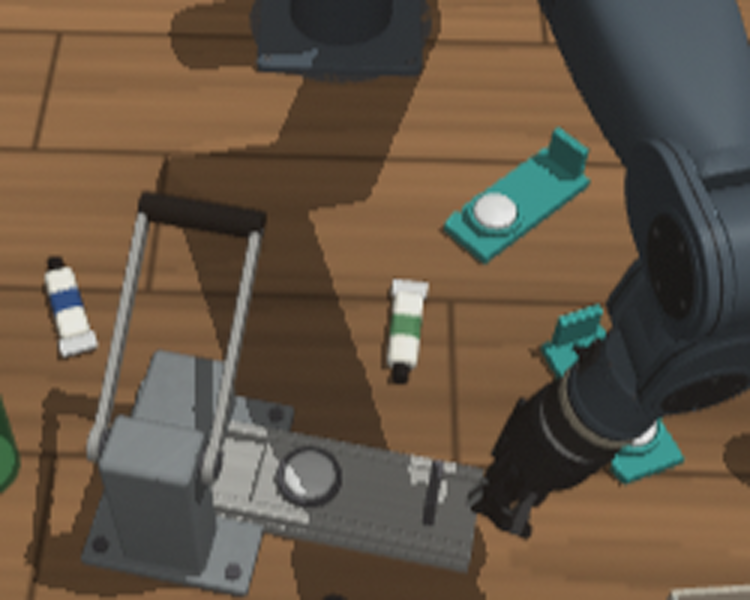

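{"method": "step_arm", "body": {"targets": [[[-7, 0, 2.5], [0, 0, 0], 255], [[-7, 0, 2.5], [0, 0, 0], 255], [[-7, 0, 2.5], [0, 0, 0], 255], [[-7, 0, 2.5], [0, 0, 0], 255], [[-7, 0, 2.5], [0, 0, 0], 255], [[-7, 0.5, 2.5], [0, 0, 0], 255], [[-7, 0.5, 2.5], [0, 0, 0], 255], [[-7, 0.5, 2.5], [0, 0, 0], 255], [[-7, 0.5, 2.5], [0, 0, 0], 255], [[-7, 0, 2.5], [0, 0, 0], 255]]}}

```text
time: 5.25
tcp_pos: [651.3, 63.8, 59.4]
eef_rot: [2.226, 1.846, -0.394]
contact_force: [0.5, 3.1, 2.9]
grip_width: -0.0
```

```bash
python3 -c "
from go import *
from station import camera
st()
c=camera('scene'); crop(c,150,90,400,290,3,'pics/s3.png')
R=Rt()*Ro.from_rotvec([0,-.35,0]);plan(W((0,141,56)),R,5)"
```

```text
t 5.25 tcp [651.3  63.8  59.4] press [  0.8 186.8  59.4] F [0.5 3.1 2.9] w -0.0 q [ 0.14  0.56  0.31  1.44 -0.33  1.92]
total shift tool [-40.7  -0.9  18.5] turn [0.    0.002 0.001]
[-8.1 -0.2  3.7] [0.     0.0003 0.0003]
[-8.1 -0.2  3.7] [0.     0.0003 0.0003]
[-8.1 -0.2  3.7] [0.     0.0003 0.0003]
[-8.1 -0.2  3.7] [0.     0.0003 0.0003]
[-8.1 -0.2  3.7] [0.     0.0003 0.0003]
```

View pics/s3.png

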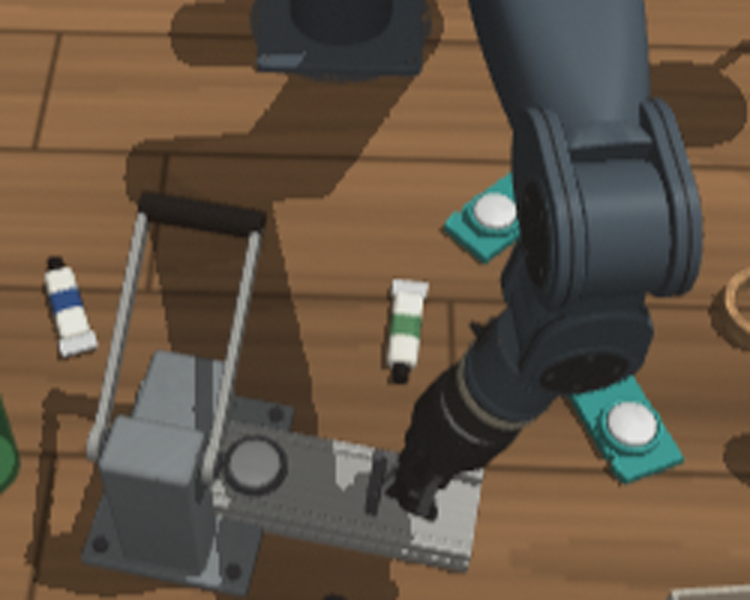

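Contact is centred and the sled slides cleanly: the plate is now at (375,485), just ahead of the fingertips at (400,490). I'll keep pushing.

{"method": "step_arm", "body": {"targets": [[[-6, 0, 3], [0, 0, 0], 255], [[-6, 0, 3], [0, 0, 0], 255], [[-6, 0, 3], [0, 0, 0], 255], [[-6, 0, 3], [0, 0, 0], 255], [[-6, 0, 2.5], [0, 0, 0], 255], [[-6, 0, 2.5], [0, 0, 0], 255], [[-4, 0, 1.5], [0, 0, 0], 255]]}}

```text
time: 6.18
tcp_pos: [643.9, 23.1, 56.1]
eef_rot: [2.229, 1.849, -0.386]
contact_force: [1.2, 10.6, 3.9]
grip_width: 0.001
```

{"method": "step_arm", "body": {"targets": [[[-2, 0, 0.7], [0, 0, 0], 255], [[-2, 0, 0.7], [0, 0, 0], 255]]}}

```text
time: 6.42
tcp_pos: [643.0, 18.6, 56.1]
eef_rot: [2.227, 1.849, -0.388]
contact_force: [0.9, 8.5, 4.0]
grip_width: -0.002
```

```bash
python3 -c "
from go import *
st()"
```

```text
t 6.425 tcp [643.   18.6  56.1] press [  1.2 141.   56.1] F [0.9 8.5 4. ] w -0.002 q [ 0.08  0.5   0.23  1.39 -0.33  1.85]
```

{"method": "step_arm", "body": {"targets": [[[-2, 0, 0.7], [0, 0, 0], 255], [[-2, 0, 0.7], [0, 0, 0], 255]]}}

```text
time: 6.68
tcp_pos: [642.3, 14.5, 56.1]
eef_rot: [2.227, 1.849, -0.388]
contact_force: [1.7, 7.7, 2.7]
grip_width: -0.001
```

{"method": "step_arm", "body": {"targets": [[[-2, 0, 0.7], [0, 0, 0], 255], [[-2, 0, 0.7], [0, 0, 0], 255]]}}

```text
time: 6.92
tcp_pos: [641.1, 9.0, 56.1]
eef_rot: [2.226, 1.847, -0.392]
contact_force: [0.6, 3.8, 1.4]
grip_width: 0.0
```

```bash
python3 -c "
from go import *
from station import camera
st()
c=camera('scene'); crop(c,150,90,400,290,3,'pics/s4.png')
"
```

```text
t 6.925 tcp [641.1   9.   56.1] press [  1.  131.1  56.1] F [0.6 3.8 1.4] w 0.0 q [ 0.06  0.5   0.22  1.38 -0.34  1.84]
```

View pics/s4.png

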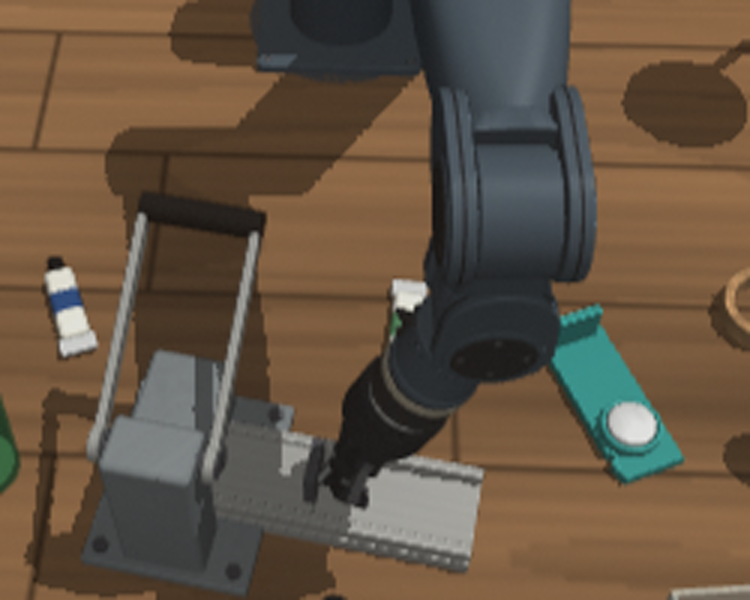

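Force peaked at about 10 N and then dropped to 3.8 N, at the predicted home position. I'll push a little further to feel for the end stop.

{"method": "step_arm", "body": {"targets": [[[-2, 0, 0.7], [0, 0, 0], 255], [[0, 0, 0], [0, 0, 0], 255]]}}

```text
time: 7.22
tcp_pos: [640.7, 7.4, 56.0]
eef_rot: [2.227, 1.848, -0.391]
contact_force: [0.6, 6.3, 3.4]
grip_width: 0.001
```

{"method": "step_arm", "body": {"targets": [[[-2, 0, 0.7], [0, 0, 0], 255], [[0, 0, 0], [0, 0, 0], 255]]}}

```text
time: 7.48
tcp_pos: [640.7, 7.2, 56.1]
eef_rot: [2.229, 1.851, -0.386]
contact_force: [1.6, 10.1, 4.0]
grip_width: -0.001
```

{"method": "step_arm", "body": {"targets": [[[-2, 0, 0.7], [0, 0, 0], 255], [[0, 0, 0], [0, 0, 0], 255]]}}

```text
time: 7.72
tcp_pos: [640.8, 7.0, 56.1]
eef_rot: [2.23, 1.853, -0.382]
contact_force: [2.0, 14.7, 4.4]
grip_width: -0.0
```

{"method": "step_arm", "body": {"targets": [[[-2, 0, 0.7], [0, 0, 0], 255], [[0, 0, 0], [0, 0, 0], 255]]}}

```text
time: 7.98
tcp_pos: [640.8, 6.8, 56.2]
eef_rot: [2.231, 1.856, -0.377]
contact_force: [2.0, 18.4, 4.3]
grip_width: -0.0
```

{"method": "step_arm", "body": {"targets": [[[-2, 0, 0.7], [0, 0, 0], 255], [[0, 0, 0], [0, 0, 0], 255]]}}

```text
time: 8.22
tcp_pos: [640.8, 6.7, 56.2]
eef_rot: [2.232, 1.859, -0.372]
contact_force: [2.7, 23.0, 4.6]
grip_width: 0.003
```

{"method": "step_arm", "body": {"targets": [[[-2, 0, 0.7], [0, 0, 0], 255], [[-2, 0, 0.7], [0, 0, 0], 255], [[0, 0, 0], [0, 0, 0], 255]]}}

```text
time: 8.6
tcp_pos: [640.8, 6.4, 56.4]
eef_rot: [2.234, 1.865, -0.363]
contact_force: [3.6, 31.1, 6.8]
grip_width: -0.001
```

```bash
python3 -c "
from go import *
st()
R=Rt()*Ro.from_rotvec([0,-.35,0])
s=state(); tip=s['tcp_pos']+Ro.from_rotvec(s['eef_rot']).apply([-11,0,17]); print(Pf(tip))
"
```

```text
t 8.6 tcp [640.8   6.4  56.4] press [  1.3 128.5  56.4] F [ 3.6 31.1  6.8] w -0.001 q [ 0.05  0.48  0.2   1.37 -0.32  1.81]
[  1.44631499 112.69452646  43.75628624]
```

The tip is at press y = 112.7 mm, against an expected 114 to 115, and it's solid at 31 N, so the sled is on the end stop. I'll back off in line with the rail and check.

{"method": "step_arm", "body": {"targets": [[[4, 0, -1.5], [0, 0, 0], 255], [[8, 0, -3], [0, 0, 0], 255], [[10, 0, -4], [0, 0, 0], 255], [[15, 0, -5], [0, 0, 0], 255], [[20, 0, -10], [0, 0, 0], 255], [[20, 0, -25], [0, 0.05, 0], 255], [[10, 0, -40], [0, 0.1, 0], 128], [[0, 0, -50], [0, 0.1, 0], 0], [[0, 0, -50], [0, 0.1, 0], 0], [[0, 0, -50], [0, 0, 0], 0]]}}

```text
time: 9.85
tcp_pos: [660.9, 115.4, 260.7]
eef_rot: [2.421, 2.002, -0.001]
contact_force: [0.7, -0.2, -0.5]
grip_width: 0.849
```

```bash
cat >> fit.py <<'E'
E
python3 -c "
from go import *
from station import camera
st()
p=np.load('p.npy')
c=camera('scene'); pickle.dump(c,open('scene5.pkl','wb'))
pts=np.array([W(q) for q in [(-22,115,68),(22,115,68),(-22,105,68),(22,105,68)]])
crop(c,190,190,310,290,5,'pics/s5.png',project(c,pts))
c=camera('top'); pickle.dump(c,open('top5.pkl','wb'));crop(c,180,120,330,220,5,'pics/t5.png',project(c,pts))
"
```

```text
t 9.85 tcp [660.9 115.4 260.7] press [  0.7 239.4 260.7] F [ 0.7 -0.2 -0.5] w 0.849 q [ 0.07  0.46  0.62  1.73 -0.    1.83]
```

View pics/s5.png

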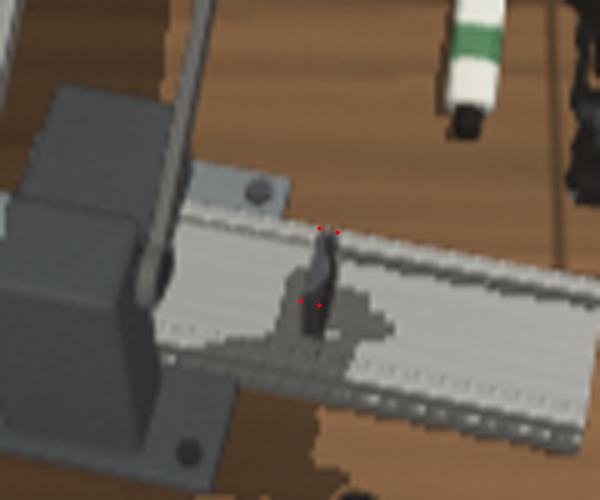

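View pics/t5.png

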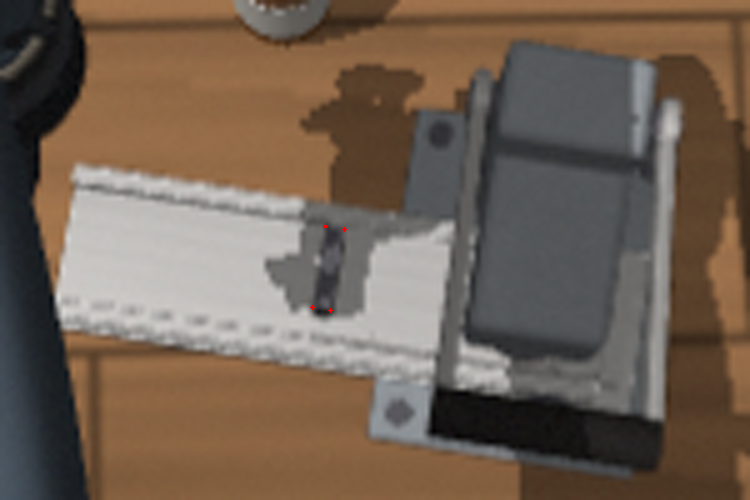

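The plate sits on the projected home outline in both views (scene (325,230), top (330,265)), and the lever is still at rest. Next I'll move over the grip.

```bash
python3 -c "
from go import *
st()
p=np.load('p.npy');print(Ro.from_euler('z',-p[2]).apply(Rt(-.3).apply([0,0,1])),Ro.from_euler('z',-p[2]).apply(Rt(-.3).apply([0,1,0])))
g=np.array([75-190*np.cos(np.pi/6),0,265])
z=np.array([np.sin(-.3),0,-np.cos(.3)])
print('grip world',W(g))
plan(W(g-100*z),Rt(-.3),10)"
```

```text
t 9.95 tcp [663.7 116.3 267.6] press [  3.2 240.8 267.6] F [1.2 0.2 1.6] w 0.987 q [ 0.07  0.46  0.63  1.73 -0.    1.83]
[-2.95520207e-01  1.42252045e-17 -9.55336489e-01] [ 9.55336489e-01 -6.45366664e-17 -2.95520207e-01]
grip world [ 527.56529996 -102.86238032  265.        ]
total shift tool [-240.5  -62.2  -94.3] turn [ 0.312 -0.002  0.001]
[-24.1  -6.2  -9.4] [ 0.0312 -0.0002  0.0001]
[-24.1  -6.5  -9.2] [ 0.0312 -0.0002  0.0001]
[-24.1  -6.8  -9. ] [ 0.0312 -0.0002  0.0001]
[-24.1  -7.1  -8.8] [ 0.0312 -0.0002  0.0001]
[-24.1  -7.3  -8.6] [ 0.0312 -0.0002  0.0001]
[-24.1  -7.6  -8.3] [ 0.0312 -0.0002  0.0001]
[-24.1  -7.8  -8.1] [ 0.0312 -0.0002  0.0001]
[-24.1  -8.1  -7.8] [ 0.0312 -0.0002  0.0001]
[-24.1  -8.3  -7.6] [ 0.0312 -0.0002  0.0001]
[-24.1  -8.6  -7.3] [ 0.0312 -0.0002  0.0001]
```

{"method": "step_arm", "body": {"targets": [[[-24, -6, -22], [0.031, 0, 0], 0], [[-24, -6, -20], [0.031, 0, 0], 0], [[-24, -7, -18], [0.031, 0, 0], 0], [[-24, -7, -16], [0.031, 0, 0], 0], [[-24, -7, -8], [0.031, 0, 0], 0], [[-24, -8, 0], [0.031, 0, 0], 0], [[-24, -8, 0], [0.031, 0, 0], 0], [[-24, -8, 0], [0.031, 0, 0], 0], [[-24, -8, 0], [0.031, 0, 0], 0], [[-24, -9, 0], [0.031, 0, 0], 0]]}}

```text
time: 11.2
tcp_pos: [548.6, -107.5, 354.1]
eef_rot: [-2.222, -1.843, 0.29]
contact_force: [-0.5, -0.9, 0.1]
grip_width: 0.998
```

```bash
python3 -c "
from go import *
from station import camera
c=camera('scene'); crop(c,130,90,330,290,3,'pics/s6.png')
c=camera('top'); crop(c,150,80,350,280,3,'pics/t6.png')
st()
g=np.array([75-190*np.cos(np.pi/6),0,265])
z=np.array([np.sin(-.3),0,-np.cos(.3)])
plan(W(g+2*z),Rt(-.3),5)"
```

```text
t 11.3 tcp [ 548.6 -109.   353.9] press [-67.7  -2.1 353.9] F [0.6 0.7 0.1] w 0.998 q [-0.3   0.6   0.97  2.25 -0.03  1.47]
total shift tool [ 2.1  6.6 93.3] turn [-0.012  0.001 -0.001]
[ 0.4  1.3 18.7] [-0.0024  0.0001 -0.0003]
[ 0.4  1.3 18.7] [-0.0024  0.0001 -0.0003]
[ 0.4  1.2 18.7] [-0.0024  0.0001 -0.0003]
[ 0.4  1.2 18.7] [-0.0024  0.0001 -0.0003]
[ 0.4  1.1 18.7] [-0.0024  0.0001 -0.0003]
```

View pics/s6.png

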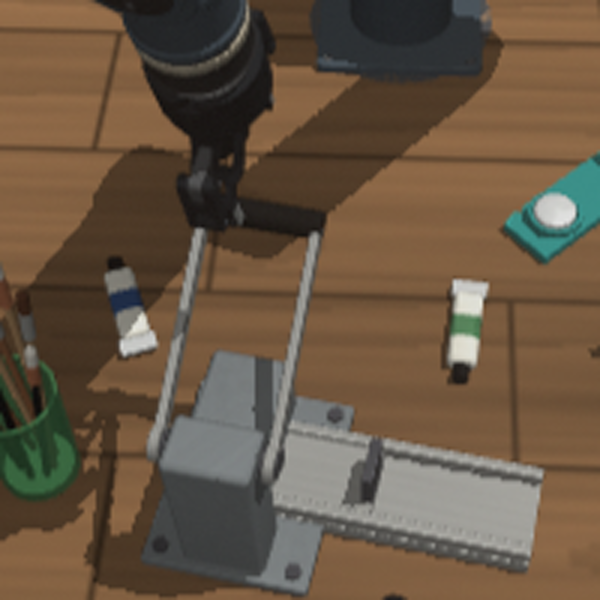

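View pics/t6.png

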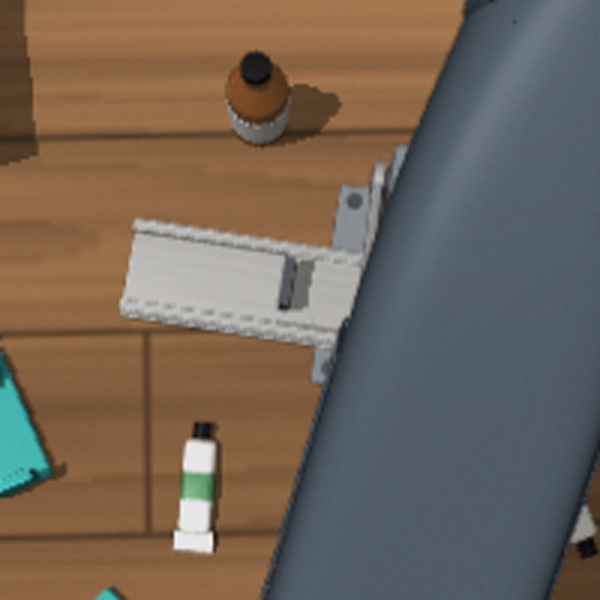

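```bash
python3 -c "
from go import *
st(); s=state(); S=load('scene'); R=Ro.from_rotvec(s['eef_rot'])
f=lambda w:(project(S,w)-[130,90]+.5)*3
print(f(s['tcp_pos']),f(s['tcp_pos']+R.apply([0,0,10])),f(s['tcp_pos']+R.apply([0,50,0])),f(s['tcp_pos']+R.apply([0,-50,0])))
for q in [(-89.5,y,265) for y in(-50,0,50)]: print(f(W(q)))
print(f(s['tcp_pos']+R.apply([0,0,93])))
"
```

```text
t 11.3 tcp [ 548.6 -109.   353.9] press [-67.7  -2.1 353.9] F [0.6 0.7 0.1] w 0.998 q [-0.3   0.6   0.97  2.25 -0.03  1.47]
[[241.34865711 160.6704081 ]] [[243.61233302 166.31811345]] [[224.42913977 223.5846143 ]] [[257.72857219  99.75229474]]
[[200.7214139  205.59148269]]
[[261.03429249 216.27340842]]
[[322.11980135 227.09130168]]
[[260.75582589 209.090861  ]]
```

```bash
python3 -c "
from go import *
from station import camera
s=state(); R=Ro.from_rotvec(s['eef_rot'])
c=camera('scene'); c['pixels']=np.clip(c['pixels'].astype(float)*2.5,0,255).astype(np.uint8)
pts=np.array([s['tcp_pos']+R.apply(v) for v in [(0,0,0),(0,42,0),(0,57,0),(0,42,10),(11,42,0),(-11,42,0),(0,0,-60),(0,-42,0)]]+[s['tcp_pos']+R.apply([2,6.6,93.3])])
crop(c,170,110,250,180,9,'pics/s7.png',project(c,pts))
"
```

```text
(no output)
```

View pics/s7.png

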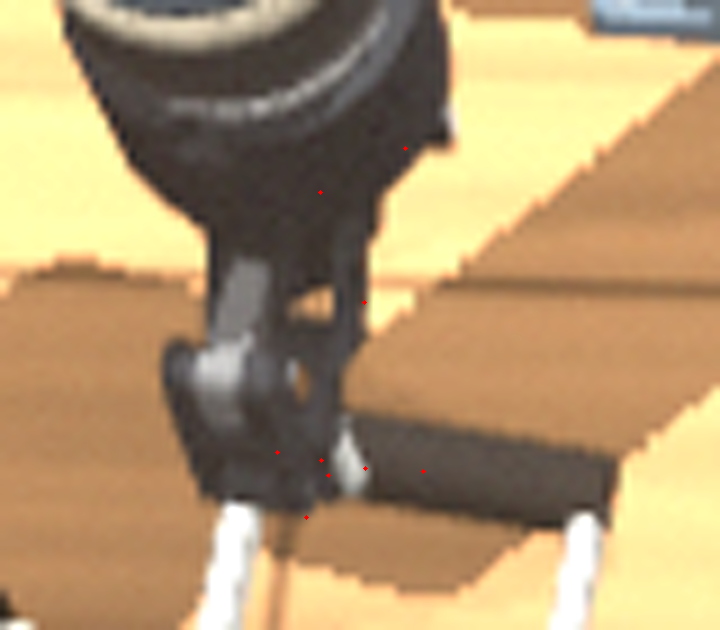

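The gripper's axis and the white pad edges at (350,460) and (450,120) match the model, so I'll descend over the bar in two stages.

{"method": "step_arm", "body": {"targets": [[[1, 1, 12], [0, 0, 0], 0], [[1, 1, 12], [0, 0, 0], 0], [[1, 1, 12], [0, 0, 0], 0], [[1, 1, 12], [0, 0, 0], 0], [[0, 1, 6], [0, 0, 0], 0]]}}

```text
time: 11.98
tcp_pos: [538.5, -99.1, 300.8]
eef_rot: [-2.222, -1.845, 0.288]
contact_force: [-0.8, 0.1, 0.0]
grip_width: 0.994
```

```bash
python3 -c "
from go import *
from station import camera
st()
s=state(); R=Ro.from_rotvec(s['eef_rot'])
c=camera('scene'); c['pixels']=np.clip(c['pixels'].astype(float)*2.5,0,255).astype(np.uint8)
crop(c,170,110,250,180,9,'pics/s8.png')
g=np.array([75-190*np.cos(np.pi/6),2,265])
z=np.array([np.sin(-.3),0,-np.cos(.3)])
plan(W(g+2*z),Rt(-.3),5)
"
```

```text
t 11.975 tcp [538.5 -99.1 300.8] press [-79.5   5.7 300.8] F [-0.8  0.1  0. ] w 0.994 q [-0.29  0.49  0.69  2.09 -0.03  1.47]
total shift tool [-3.6  1.3 38.6] turn [-0.011  0.     0.003]
[-0.7  0.3  7.7] [-0.0023  0.0001  0.0006]
[-0.7  0.2  7.7] [-0.0023  0.0001  0.0006]
[-0.7  0.2  7.7] [-0.0023  0.0001  0.0006]
[-0.7  0.2  7.7] [-0.0023  0.0001  0.0006]
[-0.7  0.2  7.7] [-0.0023  0.0001  0.0006]
```

View pics/s8.png

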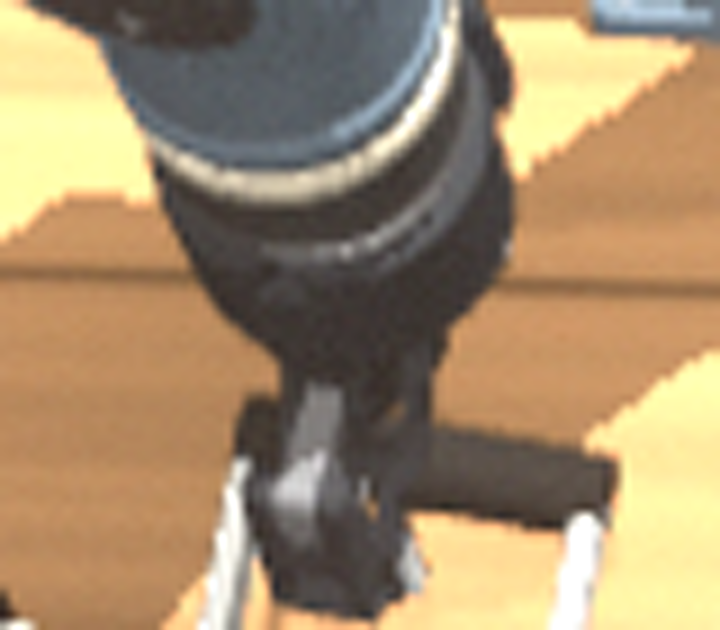

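{"method": "step_arm", "body": {"targets": [[[0, 0, 8], [0, 0, 0], 0], [[0, 0, 8], [0, 0, 0], 0], [[0, 0, 8], [0, 0, 0], 0], [[-1, 1, 8], [0, 0, 0], 0], [[-1, 0, 6], [0, 0, 0], 0], [[0, 0, 0], [0, 0, 0], 0]]}}

```text
time: 12.78
tcp_pos: [527.5, -100.0, 264.1]
eef_rot: [-2.223, -1.843, 0.289]
contact_force: [0.5, 0.1, 0.5]
grip_width: 0.999
```

```bash
python3 -c "
from go import *
from station import camera
st()
c=camera('scene'); c['pixels']=np.clip(c['pixels'].astype(float)*2.5,0,255).astype(np.uint8)
crop(c,170,110,250,190,7,'pics/s9.png')
"
```

```text
t 12.775 tcp [ 527.5 -100.   264.1] press [-90.2   2.8 264.1] F [0.5 0.1 0.5] w 0.999 q [-0.29  0.43  0.54  1.99 -0.03  1.47]
```

View pics/s9.png

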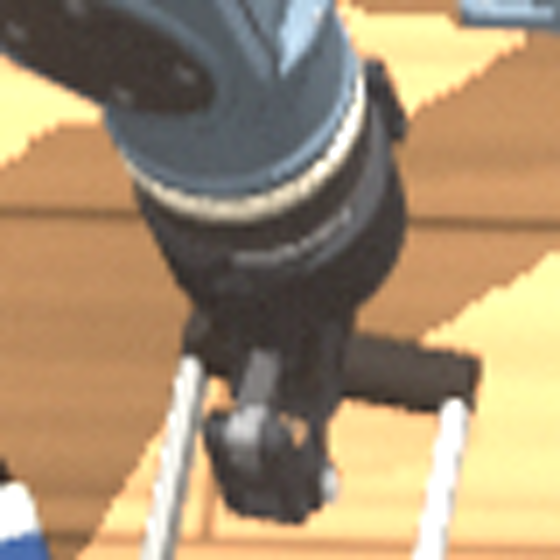

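{"method": "step_arm", "body": {"targets": [[[3, 0, 0], [0, 0, 0], 255], [[0, 0, 0], [0, 0, 0], 255], [[0, 0, 0], [0, 0, 0], 255], [[0, 0, 0], [0, 0, 0], 255], [[0, 0, 0], [0, 0, 0], 255], [[0, 0, 0], [0, 0, 0], 255]], "grip_force": 50}}

```text
time: 13.58
tcp_pos: [529.2, -97.1, 264.7]
eef_rot: [-2.225, -1.845, 0.286]
contact_force: [3.2, -1.0, 0.3]
grip_width: 0.262
```

```bash
python3 -c "
from go import *
from station import camera
st()
c=camera('scene'); c['pixels']=np.clip(c['pixels'].astype(float)*2.5,0,255).astype(np.uint8)
crop(c,170,110,250,190,7,'pics/s10.png')
s=state();R=Ro.from_rotvec(s['eef_rot'])
# rotation of tool with lever about pivot: n=20 rows of .05
pv=W((75,0,170)); p=np.load('p.npy'); ax=Ro.from_euler('z',p[2]).apply([0,-1,0]) 
d=Ro.from_rotvec(ax*.05)
pos=s['tcp_pos']; new=pv+d.apply(pos-pv); print('new-pos world',new-pos)
print('tool shift',R.inv().apply(new-pos),'turn',(R.inv()*d*R).as_rotvec())
for r in (185,190,192): print(np.linalg.norm((Pf(pos)-[75,0,170])[[0,2]]))
"
```

```text
t 13.575 tcp [529.2 -97.1 264.7] press [-89.    5.9 264.7] F [ 3.2 -1.   0.3] w 0.262 q [-0.29  0.43  0.54  1.99 -0.03  1.47]
new-pos world [-4.44998849  0.84705553 -8.31712525]
tool shift [ 8.78892756e-03 -1.79551735e+00  9.29895226e+00] turn [-4.99998870e-02 -1.02686970e-04  2.74298804e-05]
189.43406419866596
189.43406419866596
189.43406419866596
```

View pics/s10.png

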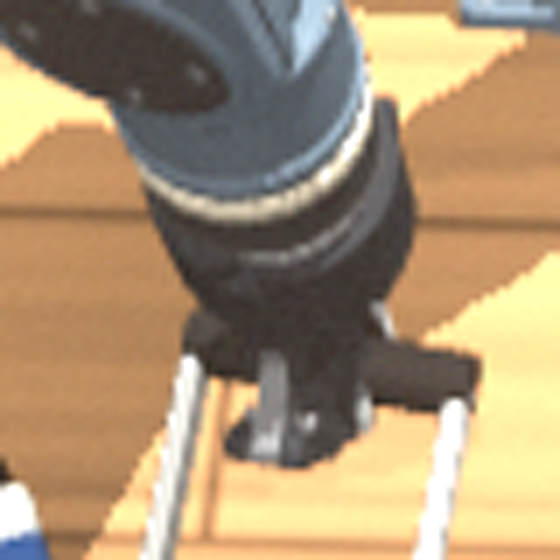

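Gripped: the opening of 0.262 is about 22 mm, matching the 24 mm rubber bar. Now I'll pull down along the arc.

{"method": "step_arm", "body": {"targets": [[[0, -1.8, 9.3], [-0.05, 0, 0], 255], [[0, -1.8, 9.3], [-0.05, 0, 0], 255], [[0, -1.8, 9.3], [-0.05, 0, 0], 255], [[0, -1.8, 9.3], [-0.05, 0, 0], 255], [[0, -1.8, 9.3], [-0.05, 0, 0], 255], [[0, -1.8, 9.3], [-0.05, 0, 0], 255]]}}

```text
time: 14.38
tcp_pos: [509.1, -93.5, 212.7]
eef_rot: [-2.415, -2.003, 0.005]
contact_force: [5.8, -0.9, 1.2]
grip_width: 0.262
```

```bash
cat > lev.py <<'E'
from go import *
st(); s=state(); q=Pf(s["tcp_pos"])-[75,0,170]
print("lever est",np.pi/6-np.arctan2(q[2],-q[0]),"r",np.hypot(q[0],q[2]),"moment",s["moment"].round(2))
p=np.load('p.npy'); z=Ro.from_euler('z',-p[2]).apply(Ro.from_rotvec(s["eef_rot"]).apply([0,0,1])); print("tilt",np.arctan2(z[0],-z[2]))
E
python3 lev.py
```

```text
t 14.375 tcp [509.1 -93.5 212.7] press [-109.4    5.8  212.7] F [ 5.8 -0.9  1.2] w 0.262 q [-0.31  0.03  0.01  1.56 -0.    1.45]
lever est 0.2959247081811317 r 189.3298669285697 moment [-0.12 -0.79  0.11]
tilt -0.004684129315820019
```

{"method": "step_arm", "body": {"targets": [[[0, -1.8, 9.3], [-0.05, 0, 0], 255], [[0, -1.8, 9.3], [-0.05, 0, 0], 255], [[0, -1.8, 9.3], [-0.05, 0, 0], 255], [[0, -1.8, 9.3], [-0.05, 0, 0], 255], [[0, -1.8, 9.3], [-0.05, 0, 0], 255], [[0, -1.8, 9.3], [-0.05, 0, 0], 255]]}}

```text
time: 15.12
tcp_pos: [504.7, -92.7, 157.2]
eef_rot: [2.233, 1.852, 0.275]
contact_force: [3.8, -0.9, 3.1]
grip_width: 0.265
```

```bash
python3 lev.py
```

```text
t 15.125 tcp [504.7 -92.7 157.2] press [-113.9    5.7  157.2] F [ 3.8 -0.9  3.1] w 0.265 q [-0.34 -0.3  -0.43  1.15  0.04  1.43]
lever est 0.5912720829540077 r 189.307271869613 moment [ 0.05 -0.16  0.15]
tilt 0.2951302189837609
```

{"method": "step_arm", "body": {"targets": [[[0, -1.8, 9.3], [-0.05, 0, 0], 255], [[0, -1.8, 9.3], [-0.05, 0, 0], 255], [[0, -1.8, 9.3], [-0.05, 0, 0], 255], [[0, -1.8, 9.3], [-0.05, 0, 0], 255], [[0, -1.8, 9.3], [-0.05, 0, 0], 255]]}}

```text
time: 15.75
tcp_pos: [513.5, -94.3, 111.2]
eef_rot: [2.065, 1.713, 0.477]
contact_force: [-0.0, 0.4, 6.3]
grip_width: 0.264
```

```bash
python3 lev.py
```

```text
t 15.75 tcp [513.5 -94.3 111.2] press [-104.9    5.8  111.2] F [-0.   0.4  6.3] w 0.264 q [-0.36 -0.52 -0.76  0.79  0.09  1.42]
lever est 0.8396644382769406 r 189.3101958329856 moment [0.23 0.49 0.11]
tilt 0.544007851563933
```

{"method": "step_arm", "body": {"targets": [[[0, -1.8, 9.3], [-0.05, 0, 0], 255], [[0, -1.8, 9.3], [-0.05, 0, 0], 255], [[0, -1.8, 9.3], [-0.05, 0, 0], 255], [[0, -1.2, 6], [-0.03, 0, 0], 255], [[0, 0, 0], [0, 0, 0], 255]]}}

```text
time: 16.38
tcp_pos: [526.4, -96.6, 81.0]
eef_rot: [1.939, 1.609, 0.606]
contact_force: [-31.4, 6.8, 25.6]
grip_width: 0.264
```

```bash
python3 lev.py
```

```text
t 16.375 tcp [526.4 -96.6  81. ] press [-91.8   5.9  81. ] F [-31.4   6.8  25.6] w 0.264 q [-0.38 -0.62 -0.96  0.51  0.13  1.43]
lever est 1.0136035708356255 r 189.06492666326488 moment [0.45 1.97 0.21]
tilt 0.7211774723630119
```

The lever is at its stop (estimate 1.01 rad, reaction rising). I'll ease off slightly, hold, and look.

{"method": "step_arm", "body": {"targets": [[[0, 0.4, -2], [0.01, 0, 0], 255], [[0, 0, 0], [0, 0, 0], 255], [[0, 0, 0], [0, 0, 0], 255]]}}

```text
time: 16.75
tcp_pos: [525.9, -96.5, 81.9]
eef_rot: [1.946, 1.614, 0.599]
contact_force: [-13.0, 3.5, 11.6]
grip_width: 0.262
```

```bash
python3 lev.py; python3 -c "
from go import *
from station import camera
c=camera('scene'); crop(c,130,90,330,290,3,'pics/s11.png')"
```

```text
t 16.75 tcp [525.9 -96.5  81.9] press [-92.4   5.9  81.9] F [-13.    3.5  11.6] w 0.262 q [-0.38 -0.61 -0.95  0.53  0.12  1.42]
lever est 1.0082487198595995 r 189.17436892791517 moment [0.18 0.75 0.17]
tilt 0.7115598568702453
```

View pics/s11.png

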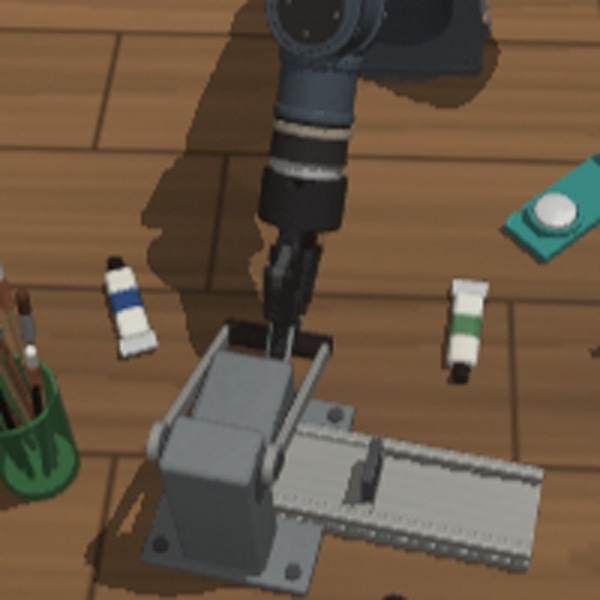

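The lever is fully down with the bar at (280,340), and the push plate hasn't moved from (372,470). I'll ease it up, reversing the arc at about 0.4 rad/s.

{"method": "step_arm", "body": {"targets": [[[0, 1, -4.6], [0.025, 0, 0], 255], [[0, 2.2, -9.2], [0.05, 0, 0], 255], [[0, 2.2, -9.2], [0.05, 0, 0], 255], [[0, 2.2, -9.2], [0.05, 0, 0], 255], [[0, 2.2, -9.2], [0.05, 0, 0], 255], [[0, 2.2, -9.2], [0.05, 0, 0], 255], [[0, 2.2, -9.2], [0.05, 0, 0], 255], [[0, 2.2, -9.2], [0.05, 0, 0], 255]]}}

```text
time: 17.8
tcp_pos: [505.5, -92.9, 150.0]
eef_rot: [2.204, 1.829, 0.312]
contact_force: [0.9, 1.2, 4.7]
grip_width: 0.267
```

```bash
python3 lev.py
```

```text
t 17.8 tcp [505.5 -92.9 150. ] press [-113.1    5.7  150. ] F [0.9 1.2 4.7] w 0.267 q [-0.34 -0.34 -0.49  1.09  0.05  1.42]
lever est 0.6297774715247876 r 189.14906683014294 moment [-0.06 -0.36  0.13]
tilt 0.3384141491827018
```

{"method": "step_arm", "body": {"targets": [[[0, 2.2, -9.2], [0.05, 0, 0], 255], [[0, 2.2, -9.2], [0.05, 0, 0], 255], [[0, 2.2, -9.2], [0.05, 0, 0], 255], [[0, 2.2, -9.2], [0.05, 0, 0], 255], [[0, 2.2, -9.2], [0.05, 0, 0], 255], [[0, 2.2, -9.2], [0.05, 0, 0], 255], [[0, 2.2, -9.2], [0.05, 0, 0], 255], [[0, 2.2, -9.2], [0.05, 0, 0], 255]]}}

```text
time: 18.8
tcp_pos: [512.1, -94.1, 224.1]
eef_rot: [-2.383, -1.977, 0.059]
contact_force: [5.5, -0.8, 3.3]
grip_width: 0.262
```

```bash
python3 lev.py
```

```text
t 18.8 tcp [512.1 -94.1 224.1] press [-106.3    5.7  224.1] F [ 5.5 -0.8  3.3] w 0.262 q [-0.31  0.1   0.1   1.63 -0.01  1.45]
lever est 0.23390645335509208 r 189.23102870660608 moment [-0.26 -1.53  0.2 ]
tilt -0.05914838661527829
```

{"method": "step_arm", "body": {"targets": [[[0, 2.2, -9.2], [0.05, 0, 0], 255], [[0, 2.2, -9.2], [0.05, 0, 0], 255], [[0, 2.2, -9.2], [0.05, 0, 0], 255], [[0, 2.2, -9.2], [0.05, 0, 0], 255], [[0, 1.1, -4.6], [0.025, 0, 0], 255], [[0, 0, 0], [0, 0, 0], 255]]}}

```text
time: 19.55
tcp_pos: [527.6, -96.9, 261.7]
eef_rot: [-2.24, -1.858, 0.266]
contact_force: [5.1, -0.6, 2.7]
grip_width: 0.265
```

```bash
python3 lev.py
```

```text
t 19.55 tcp [527.6 -96.9 261.7] press [-90.6   5.9 261.7] F [ 5.1 -0.6  2.7] w 0.265 q [-0.29  0.4   0.5   1.96 -0.03  1.47]
lever est 0.017710209244481856 r 189.29642229847917 moment [-0.17 -1.82  0.18]
tilt -0.2847753232301694
```

{"method": "step_arm", "body": {"targets": [[[0, 0.8, -3.5], [0.018, 0, 0], 255], [[0, 0, 0], [0, 0, 0], 255]]}}

```text
time: 19.8
tcp_pos: [529.1, -97.1, 264.4]
eef_rot: [-2.229, -1.849, 0.282]
contact_force: [6.2, -1.2, 2.7]
grip_width: 0.262
```

```bash
python3 lev.py
```

```text
t 19.8 tcp [529.1 -97.1 264.4] press [-89.1   5.9 264.4] F [ 6.2 -1.2  2.7] w 0.262 q [-0.29  0.42  0.54  1.99 -0.03  1.47]
lever est 0.0014736970598117072 r 189.30742465981996 moment [-0.21 -2.01  0.15]
tilt -0.3025305763991601
```

{"method": "step_arm", "body": {"targets": [[[0, 0, 0], [0, 0, 0], 200], [[0, 0, 0], [0, 0, 0], 150], [[0, 0, 0], [0, 0, 0], 80], [[0, 0, 0], [0, 0, 0], 0], [[0, 0, 0], [0, 0, 0], 0], [[0, 0, 0], [0, 0, 0], 0]]}}

```text
time: 20.55
tcp_pos: [527.1, -96.8, 263.8]
eef_rot: [-2.225, -1.845, 0.287]
contact_force: [-0.5, 0.5, 0.3]
grip_width: 1.002
```

```bash
python3 lev.py; python3 -c "
from go import *
from station import camera
c=camera('scene'); c['pixels']=np.clip(c['pixels'].astype(float)*2,0,255).astype(np.uint8);crop(c,170,110,250,190,7,'pics/s12.png')"
```

```text
t 20.55 tcp [527.1 -96.8 263.8] press [-91.1   5.9 263.8] F [-0.5  0.5  0.3] w 1.002 q [-0.29  0.42  0.53  1.99 -0.03  1.47]
lever est 0.009372436917527871 r 190.79071724677598 moment [-0.13 -0.29  0.03]
tilt -0.308546947141313
```

View pics/s12.png

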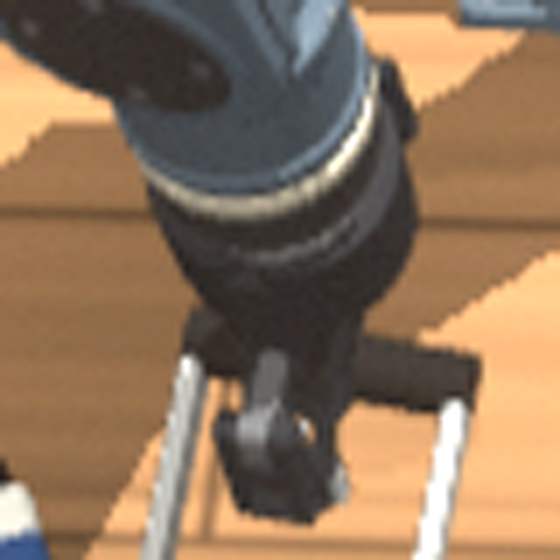

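The jaws are open and the bar is still at the top, at (190-480, 340-410). I'll withdraw along the tool axis.

{"method": "step_arm", "body": {"targets": [[[0, 0, -8], [0, 0, 0], 0], [[0, 0, -10], [0, 0, 0], 0], [[0, 0, -12], [0, 0, 0], 0], [[0, 0, -14], [0, 0, 0], 0], [[0, 0, -14], [0, 0, 0], 0], [[0, 0, -14], [0, 0, 0], 0], [[0, -10, -10], [-0.04, 0, 0], 0], [[10, -25, -8], [-0.04, 0, 0], 0], [[25, -25, 0], [-0.04, 0, 0], 0], [[40, -20, 0], [-0.04, 0, 0], 0]]}}

```text
time: 21.85
tcp_pos: [490.9, -13.6, 370.1]
eef_rot: [-2.332, -1.93, 0.14]
contact_force: [1.0, 1.2, -0.3]
grip_width: 1.002
```

{"method": "step_arm", "body": {"targets": [[[45, -20, 0], [-0.03, 0, 0], 0], [[45, -20, 0], [-0.03, 0, 0], 0], [[45, -20, 0], [-0.03, 0, 0], 0], [[45, -20, 0], [-0.03, 0, 0], 0], [[45, -20, 0], [0, 0, 0], 0], [[45, -20, 0], [0, 0, 0], 0], [[0, 0, 0], [0, 0, 0], 0], [[0, 0, 0], [0, 0, 0], 0]]}}

```text
time: 22.85
tcp_pos: [423.9, 273.5, 378.6]
eef_rot: [-2.402, -1.993, 0.028]
contact_force: [-0.3, 0.1, 0.2]
grip_width: 1.001
```

```bash
python3 -c "
from go import *
from station import camera
st()
pts=np.array([W(q) for q in [(-22,115,68),(22,115,68),(-22,105,68),(22,105,68),(75-190*np.cos(np.pi/6),-50,265),(75-190*np.cos(np.pi/6),50,265)]])
c=camera('scene'); crop(c,130,90,330,290,3,'pics/s13.png',project(c,pts))
a=load('scene5'); d=np.abs(a['pixels'].astype(int)-c['pixels']).sum(2)
c=camera('top'); crop(c,180,70,350,220,4,'pics/t13.png',project(c,pts))
"
```

```text
t 22.85 tcp [423.9 273.5 378.6] press [-261.7  350.3  378.6] F [-0.3  0.1  0.2] w 1.001 q [0.43 0.1  0.42 1.91 0.02 2.19]
```

View pics/s13.png

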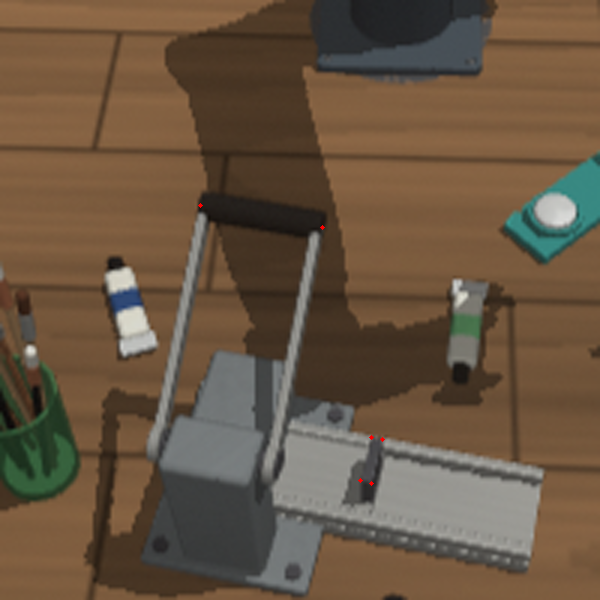

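View pics/t13.png

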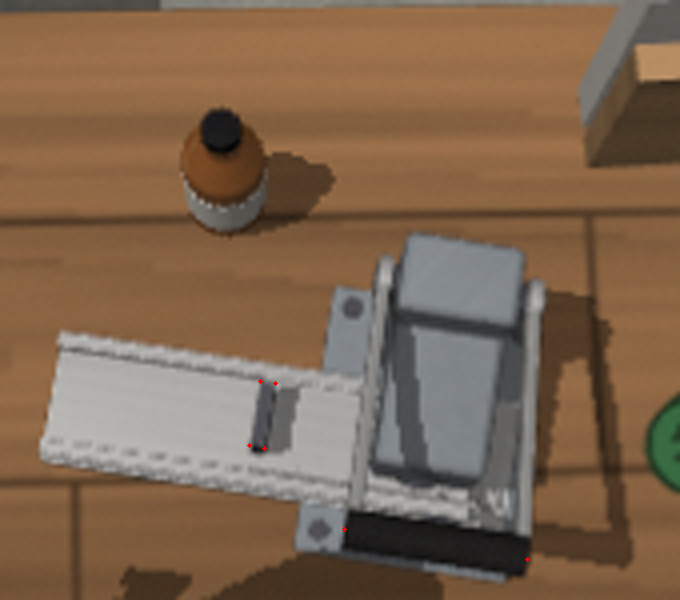

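The lever is back at its starting outline, the sled is home, the bottle and brushes look undisturbed, and the robot is clear. I'm handing in.

```bash
python3 -c "
from station import hand_in
print(hand_in())"
```

```text
the job is handed in; nothing more can be done
None
```

I pushed the sled home, pulled the lever down to its stop, and eased it back up to rest. The job was handed in at about 23 s; `hand_in()` reports no verdict.

- **Sled:** I pushed it in with closed fingers. The force peaked near 10 N and then dropped to 4 N. After that the sled held solid at 31 N, with the fingertip within about 1 to 2 mm of where home should be. The final pictures from both cameras show the push plate on the projected home outline.
- **Lever:** I gripped the bar and swung it down along its arc. The bar reached 82 mm high, an estimated 1.01 rad, against the stop. I eased it back up over about 2.8 s, at about 0.4 rad/s, and let go at an estimated 0.00 rad. The final pictures show the grip on its rest outline.
- **Other checks:** The last picture from above shows the bottle standing and apparently unmoved, and the brush glass looks the same in the parts I could see. I judged this by eye and did not measure it. The robot is clear of everything and reads no contact force.

**Not confirmed directly:**
- **Badge:** it is hidden under the press head, so I infer its depth from the full lever stroke.
- **Catch:** I did not hear or see it click; that rests on the force drop, the firm stop and the plate's position.
- **Fit accuracy:** my fit of the press position was off by up to about 2 pixels at the outer rail corners, which is roughly 2 to 5 mm. The contact forces agreed with it.

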